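# Clamp the specimen and hold the load on a bench hardness tester

## Robot

A 7-joint arm with a two-finger parallel gripper is mounted at the origin on the work surface. World frame = base frame: x ahead of the robot, y to its left, z up, the work surface at z = 0. Lengths are in m, angles in rad, forces in N, time in s.
With the tool pointing down it reaches from about 0.35 to 0.9 m from the base axis. Payload 19.9 kg.
Tool frame: the origin (TCP) lies between the finger pads; the fingertips stand 19 mm ahead of it and the grasp point (between the pads) is the TCP; z points along the fingers, y is the line along which they close (so a half turn about z gives the same grasp; the last joint's range is limited). The gripper opens to 94 mm and grips with 3 to 60 N. Pads are 16 mm wide; open, the fingers measure 119 mm over their backs; the gripper's body (75 mm by 177 mm) begins 78 mm behind the grasp point.
Start: joints at [1.103, 0.417, -0.01, 1.614, 0.005, 1.111, -0.053], TCP at [0.258, -0.569, 0.224] pointing down, gripper open.
Joint ranges: [-2.81, 2.81], [-0.39, 2.02], [-1.27, 1.25], [0.06, 2.57], [-1.19, 4.33], [0.19, 2], [-2.82, 2.82]. Speed limits (rad/s): [1.89, 1.89, 2.39, 2.39, 3.01, 3.01, 3.01].

## Interface

Orientations are given as a 3x3 rotation matrix whose columns are the frame's x, y, z axes.
In Python, from rig import robot gives the robot as it stands. Calls block until the motion is done:
- robot.move_ptp(position, orientation): joint-space move of the TCP to a pose.
- robot.move_linear(position, velocity=0.15, frame=None, threshold=None): straight line of the TCP; frame=None keeps the orientation; velocity is the mean speed in m/s. With threshold (N) it stops when the force on the tool has changed by that much, and returns True; else False.
- robot.goto_joints(angles): joint-space move.
- robot.gripper_to(opening): finger opening in m; the grip force is fixed at half the most; returns when the fingers have stopped.
- robot.pause(seconds).
- robot.ik(position, orientation): joint angles nearest the present ones, or None.
- robot.get_state(): the state.
- robot.grab_frame(name): name is "scene" or "top"; returns the picture (420x560x3 uint8, red, green, blue); there is no depth.
- robot.camera_info(name): a dict with "fx", "fy", "cx", "cy" (pixels), "rvec" (rotation vector, rad) and "tvec" (3), from world to camera coordinates, as OpenCV has them. Camera axes: x right, y down, z forward; pixel columns grow to the right and rows downward; lengths in m; the calibration is good to about 2 mm. A picture is of the moment at which its call begins. camera_info takes no time and is no camera call.
A pose or a line that the arm cannot do raises robot.PlanningError and nothing moves.
- robot.sign_off(): hands the job in; it is judged then, once.
The state is a dict: "time": time; "qpos": joint angles; "joint_vel": joint speeds; "effort": joint torques, N m; "ee_pos": TCP position; "tool_rot": TCP orientation; "force": force on the tool from outside, world axes, zero at the start; "moment": the same for the moment, N m; "opening": finger opening in m; "grasp_force": force on a finger pad.
Only numpy, scipy, OpenCV 4.12 (cv2) and the standard library are available. Lean on these libraries where they do the work, as an engineer would, in place of code of your own. Each camera call takes 0.05 s, during which the arm holds its last target. There are 200 camera calls.

## Task

On the bench hardness tester, turn the vise crank clockwise until the sliding jaw grips the steel specimen firmly against the fixed jaw. Then flip the safety catch all the way over by its thumb tab to free the load lever, pull the lever by its ball all the way towards the tester's front (the robot's side), to its stop, and keep holding it there so that the indenter stays pressed on the specimen: the program finishes while still holding the lever, with the catch still flipped and the specimen still clamped. Leave the bottle, the two specimen mounts and the dish beside the tester alone.

Things in the scene. Friction and masses are not known exactly. Their poses are not given: they have to be found in the camera images.
- tester: Fixed bench hardness tester. Origin: on the bench under the indenter; x to its rear, -x its front (robot side), y left, z up; offsets below are in this frame, mm. Base x -100..140, y -220..220, 30 thick. Column x 65..135, y -40..40, to z 250. Head x -40..135, y -35..35, z 160..245. Gearbox x -65..25, y -195..-125, to z 80. Lever housing x -28..78, y 65..105, to z 83.
- jaw: Sliding vise jaw, a steel plate 56 (x) x 12 x 22 high, sprung on a dark carriage; on the vise bed (top z 50). Origin: lower edge of its gripping face, at (0, -45 + 5 per rad of crank, 50) until it bears on the specimen. Moves to +y. The fixed jaw's face is at y 15, jaw tops at z 72; the specimen is 30 wide, so it is home when this face is at y -15.
- specimen: Loose rectangular steel block 40 x 30 x 25 mm (x, y, z), 0.24 kg, lying on the vise bed between the jaws, a little askew and not yet touching the sliding jaw. Origin: centre of its underside.
- specimen_center (a point): Centre of the specimen block, half-way up.
- crank (a joint): Vise crank, rad: grows clockwise seen from above, closing the jaw 5 mm per rad; starts at 0..2.2. The jaw has pushed the specimen home at about 6 rad; the jaw spring then loads up, 4 N rising by 18 N per rad, until the crank stalls at 7 rad: firm is 6.5 to 7. Friction 0.12 N m; 3 N at the knob, 5 N when firm. Self-holding: stays where it is let go.
- crank_axis (a point): Point on the crank's vertical axis at mid-height of the crank knob: tester frame (-20, -160, 122).
- crank_knob: Black upright knob of the crank, 20 mm diameter, 40 high, z 102..142, origin at its centre, 45 mm from crank_axis; spins freely on its pin, so a gripper may hold it without turning. Crank arm top at z 100. At joint value q the knob is at the angle pi - q (from the tester's x towards its y) round crank_axis.
- catch (a joint): Safety catch, rad: 0 = closed, its bar lies across in front of the lever and blocks it; 1.4 = flipped right over (stop). Friction 0.07 N m; stays where it is left.
- catch_tab (a point): Tip of the catch's steel thumb tab, a plate 22 (along x) x 7, rising 47 from the pivot. Closed, it leans 0.6 rad from vertical to the tester's -y (inwards); flipping pushes it to +y (outwards) until it leans 0.8 rad that way. Closed fingers pushing its inner side straight along +y, about 20 mm above the pivot, flip it.
- catch_pivot (a point): Point on the catch's hinge axis (along the tester's x) under the tab: tester frame (-50, 172, 105). Its grey post stands at x -34..-14, y 159..185, to z 118. The steel bar is 8 thick, x 1..10, from y 172 to 102 at z 105 when closed; it swings up when flipped.
- lever (a joint): Load lever, rad: 0 = rest, leaning 0.35 rad to the rear; grows as it is pulled to the front; 0.8 = stop, leaning 0.45 rad to the front. Springs back to 0 when let go. With the catch closed it moves only about 0.05. Needs 1.5 to 3 N at the ball, about 6 N near the stop as the sprung indenter bears on the specimen (from 0.57 rad).
- lever_arm: The lever's steel shaft (14 mm diameter) with a black ball (32 mm diameter) on top; origin at the ball's centre, 160 mm from lever_pivot. At joint value q the ball is at lever_pivot + 160 * (sin(0.35 - q), 0, cos(0.35 - q)): from z 205 at rest to z 199 at the stop.
- lever_pivot (a point): Lever hinge (axis along the tester's y): tester frame (0, 125, 55).
- indenter: Steel pointed foot, 14 mm diameter, under the head; origin at its tip. Comes down 30 mm per rad of lever from z 92; tip is spring-loaded (about 16 N at the lever's stop).
- reagent: Bystander: loose amber bottle, 52 mm diameter, 110 high, right of the tester. Origin under its centre. Leave alone.
- mount: Bystander: loose black round specimen mount, 30 mm diameter, 20 high, in front of the tester. Leave alone.
- mount2: Bystander: loose black round specimen mount, 25 mm diameter, 18 high, in front of the tester. Leave alone.
- dish: Bystander: loose white divided dish 100 x 75 x 30 mm, left of the tester. Leave alone.
Not all that is in view belongs to the job. Leave any purple or red look-alike of the specimen alone.

How it is judged:
On the way, in this order (a step that is already met when the one before it is completed fails the run):
1. the jaw grips the specimen against the fixed jaw (contact force between jaw and specimen above 5 N and contact force between tester and specimen above 3 N and y of specimen_center in the frame of tester above -0.002 m and angle between the y axis of specimen and the y axis of tester, either way round below 0.06 rad), for 0.2 s.
2. the safety catch is flipped over (all of step 1 and value of joint catch above 1.1 rad), for 0.2 s.
3. the lever is pulled to its stop and held, the indenter pressing on the specimen (value of joint catch above 1.1 rad and value of joint lever above 0.72 rad and contact force between indenter and specimen above 8 N and contact force between any of the fingers, the arm and lever_arm above 1 N), for 0.3 s.
At the end, for the whole second after the job is handed in: Finishes with the robot holding (over 1 N) the lever beyond 0.72 of 0.8 rad, indenter on the specimen with over 8 N, catch beyond 1.1 of 1.4 rad, specimen clamped (jaw over 5 N, tester over 3 N, within 2 mm of the fixed jaw, 0.06 rad of square). Order: clamp, catch, lever (all of step 1 and all of step 3); the arm keeps its last pose, push and grip.
It fails at once if the lever is pulled against the closed catch (value of joint lever above 0.2 rad and value of joint catch below 0.5 rad).
It fails at once if a bystander is disturbed (distance of any of reagent, mount, mount2, dish from where it was at the start of the episode above 0.03 m).
It also fails if it takes over 70 s, if anything falls off the work surface, if the arm or the gripper's body presses on something with over 40 N, if the wrist force passes 120 N, or if a joint passes its speed limit or range.

## Working session

There is one attempt and no reset: what is moved stays moved. The work goes in short steps, each a Python script; the robot and the scene stay as the last script left them, time stands still between calls to the robot, and variables do not carry over. Pictures are saved under pics/ and viewed, at most 10 in all, crops included, and the job is handed in when it is done.

```bash
mkdir -p pics; ls; python3 - <<'E'
from rig import robot
import cv2
for n in ("scene","top"):
    im=robot.grab_frame(n); cv2.imwrite(f"pics/{n}0.png",im[:,:,::-1]); print(n,robot.camera_info(n))
s=robot.get_state(); print(s["time"],s["ee_pos"],s["tool_rot"])
E
```

```text
pics
scene {'fx': 425.4258629943681, 'fy': 425.4258629943681, 'cx': 280.9382148583263, 'cy': 208.27638014064132, 'rvec': array([ 2.1681663 ,  0.74880239, -0.3329658 ]), 'tvec': array([-0.47967481, -0.08769869,  1.25354928])}
top {'fx': 517.0529064754911, 'fy': 517.0529064754911, 'cx': 273.81906200440886, 'cy': 199.17835808305404, 'rvec': array([ 2.15870577, -2.18342305,  0.11172709]), 'tvec': array([0.06093171, 0.56751894, 1.4723759 ])}
0.1 [ 0.25802305 -0.56890456  0.22390456] [[ 9.10693490e-01  4.13082397e-01 -5.48285842e-04]
 [ 4.13082747e-01 -9.10692998e-01  9.52595939e-04]
 [-1.05819463e-04 -1.09401034e-03 -9.99999396e-01]]
```

View pics/scene0.png

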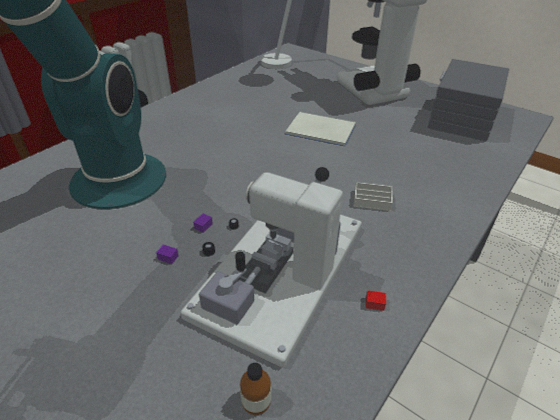

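View pics/top0.png

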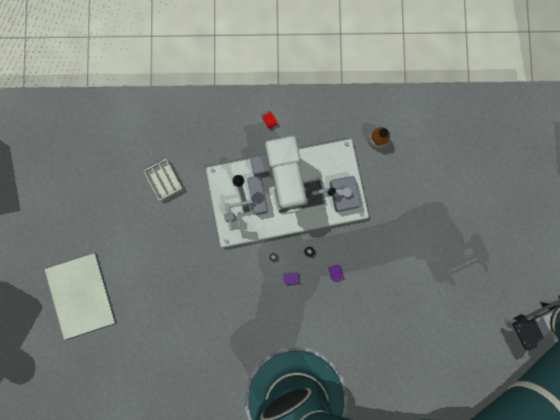

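The scene view shows the tester in the middle, with the knob at (240,260), the lever ball at (322,174), the bottle at (256,388), the dish at (373,195) and the mounts at (234,223) and (208,248). The purple decoys are at (203,222) and (167,254), and the red one is at (376,300). In the top view the base corners are near (207,167), (353,139), (369,216) and (222,247), the knob is at (332,191) and the ball is at (238,181).

Things that could be mistaken for the targets:
- **Crank knob:** it is at top (332,191). The mounts at (309,252) and (274,257), the lever ball at (238,181) and the bottle cap at (384,132) are also dark and round.
- **Specimen:** it sits in the vise. The purple and red blocks lie outside it.

Next I'll fit the base outline and check it against the knob and ball.

```bash
cat > h.py <<'E'
import numpy as np, cv2
from rig import robot
def cam(n):
    c=robot.camera_info(n); K=np.array([[c["fx"],0,c["cx"]],[0,c["fy"],c["cy"]],[0,0,1]]); return K,np.array(c["rvec"]),np.array(c["tvec"])
def rays(n,px):
    K,r,t=cam(n); R=cv2.Rodrigues(r)[0]; p=np.atleast_2d(np.array(px,float))
    return -R.T@t, (np.c_[p,np.ones(len(p))]@np.linalg.inv(K).T)@R
def onplane(n,px,z):
    o,d=rays(n,px); return o+d*((z-o[2])/d[:,2])[:,None]
def proj(n,P):
    K,r,t=cam(n); return cv2.projectPoints(np.atleast_2d(np.array(P,float)),r,t,K,None)[0][:,0]
def tri(pa,pb):
    M=[]
    for n,p in(("top",pa),("scene",pb)):
        K,r,t=cam(n); M.append(K@np.c_[cv2.Rodrigues(r)[0],t])
    X=cv2.triangulatePoints(M[0],M[1],np.array(pa,float),np.array(pb,float))[:,0]; return X[:3]/X[3]
E
python3 - <<'E'
from h import *
im=cv2.imread("pics/top0.png"); hsv=cv2.cvtColor(im,cv2.COLOR_BGR2HSV)
m=((hsv[...,2]>140)&(hsv[...,1]<60)).astype(np.uint8)
m[:110]=0;m[260:]=0;m[:,:195]=0;m[:,380:]=0
cs=max(cv2.findContours(m,0,1)[0],key=cv2.contourArea)[:,0].astype(float)
C=np.array([(207,167),(353,139),(369,216),(222,247)],float)
L=[]
for i in range(4):
    a,b=C[i],C[(i+1)%4]; u=(b-a)/np.linalg.norm(b-a); n=np.array([-u[1],u[0]])
    for k in range(3):
        s=(cs-a)@u; d=(cs-a)@n; k_=(abs(d)<(4,2.5,1.5)[k])&(s>6)&(s<np.linalg.norm(b-a)-6)
        v=cv2.fitLine(cs[k_].astype(np.float32),cv2.DIST_HUBER,0,.01,.01).ravel()
        u=v[:2];a=v[2:];n=np.array([-u[1],u[0]]); 
        if (b-C[i])@u<0:u=-u
        a=a-u*((a-C[i])@u)
    print(i,k_.sum()); L.append(np.cross([*a,1],[*(a+u),1]))
P=[]
for i in range(4):
    x=np.cross(L[i-1],L[i]); P.append(x[:2]/x[2])
P=np.array(P); W=onplane("top",P,.03); print(P.round(1)); print(W.round(4))
print("sides",[np.linalg.norm(W[i]-W[(i+1)%4]).round(4) for i in range(4)])
# model corners: (140,220),(140,-220),(-100,-220),(-100,220)
M=np.array([(.14,.22),(.14,-.22),(-.10,-.22),(-.10,.22)])
Mc=M-M.mean(0);Wc=W[:,:2]-W[:,:2].mean(0)
th=np.arctan2((Mc[:,0]*Wc[:,1]-Mc[:,1]*Wc[:,0]).sum(),(Mc*Wc).sum())
R=np.array([[np.cos(th),-np.sin(th)],[np.sin(th),np.cos(th)]]); t=W[:,:2].mean(0)-R@M.mean(0)
print("th",th,"t",t)
def T(p): p=np.array(p,float)/1000; return np.r_[R@p[:2]+t,p[2]]
ball=T((160*np.sin(.35),125,55+160*np.cos(.35))); print("ball",ball,proj("top",ball),proj("scene",ball))
for n in("top","scene"): print(n,"axis",proj(n,T((-20,-160,142))),"pivot",proj(n,T((-50,172,105))),"corners",proj(n,[T((x*1000,y*1000,30)) for x,y in M]).round(0).tolist())
print("triball",tri((238,181),(322,174)))
kk=onplane("top",(332,191),.142)[0]; kl=R.T@(kk[:2]-t)*1000; print("knob",kk,kl, "q",np.pi-np.arctan2(kl[1]+160,kl[0]+20),np.hypot(kl[1]+160,kl[0]+20))
print("triknob-top",tri((332,190),(240,252)))
np.save("T.npy",[th,*t])
a=cv2.resize(im[130:255,200:375],None,fx=4.4,fy=4.4,interpolation=2); cv2.imwrite("pics/c1.png",a)
s=cv2.imread("pics/scene0.png"); cv2.imwrite("pics/c2.png",cv2.resize(s[155:360,170:370],None,fx=2.9,fy=2.9,interpolation=2))
for x,y,z in((.64,0,.2),):pass
E
```

```text
0 54
1 70
2 36Traceback (most recent call last):
  File "<stdin>", line 12, in <module>
cv2.error: OpenCV(4.12.0) /io/opencv/modules/imgproc/src/linefit.cpp:50: error: (-215:Assertion failed) count > 0 in function 'fitLine2D_wods'
```

```bash
cat > fit.py <<'E'
from h import *
im=cv2.imread("pics/top0.png"); g=cv2.GaussianBlur(cv2.cvtColor(im,cv2.COLOR_BGR2GRAY),(3,3),0).astype(float)
print("profiles",g[205,205:225],g[190,352:372],g[225:250,280])
C=np.array([(207,167),(353,139),(369,216),(222,247)],float); cen=C.mean(0)
L=[]
for i in range(4):
    a,b=C[i],C[(i+1)%4]; u=(b-a)/np.linalg.norm(b-a); n=np.array([-u[1],u[0]])
    if (cen-a)@n>0:n=-n   # outward
    pts=[]
    for s in np.linspace(.06,.94,90):
        if i==0 and .38<s<.66: continue
        o=a+(b-a)*s; k=np.arange(-7,7.1,.25); q=o+k[:,None]*n
        v=cv2.remap(g.astype(np.float32),q[:,0].astype(np.float32).reshape(1,-1),q[:,1].astype(np.float32).reshape(1,-1),1).ravel()
        dv=np.gradient(v); j=dv.argmin()
        if dv[j]<-3: pts.append(o+k[j]*n)
    pts=np.array(pts,np.float32)
    for _ in range(3):
        v=cv2.fitLine(pts,cv2.DIST_HUBER,0,.01,.01).ravel(); e=abs((pts-v[2:])@np.array([-v[1],v[0]])); pts=pts[e<max(1,2*np.median(e))]
    print(i,len(pts),e.mean()); L.append(np.cross([*v[2:],1],[*(v[2:]+v[:2]),1]))
P=[]
for i in range(4):
    x=np.cross(L[i-1],L[i]); P.append(x[:2]/x[2])
P=np.array(P); W=onplane("top",P,.03); print(P.round(1)); print(W.round(4))
print("sides",[np.linalg.norm(W[i]-W[(i+1)%4]).round(4) for i in range(4)])
M=np.array([(.14,.22),(.14,-.22),(-.10,-.22),(-.10,.22)])
Mc=M-M.mean(0);Wc=W[:,:2]-W[:,:2].mean(0)
th=np.arctan2((Mc[:,0]*Wc[:,1]-Mc[:,1]*Wc[:,0]).sum(),(Mc*Wc).sum())
R=np.array([[np.cos(th),-np.sin(th)],[np.sin(th),np.cos(th)]]); t=W[:,:2].mean(0)-R@M.mean(0)
print("th",th,"t",t)
def T(p): p=np.array(p,float)/1000; return np.r_[R@p[:2]+t,p[2]]
ball=T((160*np.sin(.35),125,55+160*np.cos(.35))); print("ball",ball,proj("top",ball),proj("scene",ball))
for n in("top","scene"): print(n,"axis",proj(n,T((-20,-160,142))),"pivot",proj(n,T((-50,172,105))),"corners",proj(n,[T((x*1000,y*1000,30)) for x,y in M]).round(0).tolist())
print("triball",tri((238,181),(322,174)))
kk=onplane("top",(332,191),.142)[0]; kl=R.T@(kk[:2]-t)*1000; print("knob",kk,kl,"q",np.pi-np.arctan2(kl[1]+160,kl[0]+20),np.hypot(kl[1]+160,kl[0]+20))
np.save("T.npy",[th,*t])
cv2.imwrite("pics/c1.png",cv2.resize(im[130:255,200:375],None,fx=4.4,fy=4.4,interpolation=2))
s=cv2.imread("pics/scene0.png"); cv2.imwrite("pics/c2.png",cv2.resize(s[155:360,170:370],None,fx=2.9,fy=2.9,interpolation=2))
E
python3 fit.py
```

```text
profiles [115. 114. 113. 113. 113. 113. 119. 139. 164. 181. 187. 187. 185. 182.
 175. 169. 167. 166. 164. 157.] [121. 118. 118. 116. 112. 110. 119. 141. 166. 175. 155. 122. 107. 109.
 112. 112. 112. 111. 110. 110.] [190. 190. 189. 188. 188. 188. 189. 188. 183. 165. 129.  88.  69.  74.
  88.  97. 100. 101. 102. 103. 103. 103. 102. 103. 104.]
0 53 0.22133997
1 90 0.20302306
2 90 0.272779
3 90 0.22107475
[[205.2 167.2]
 [351.  138.6]
 [368.4 217.5]
 [220.3 247.2]]
[[ 0.664   0.2535  0.03  ]
 [ 0.7443 -0.1741  0.03  ]
 [ 0.5117 -0.2183  0.03  ]
 [ 0.4312  0.2098  0.03  ]]
sides [np.float64(0.4351), np.float64(0.2368), np.float64(0.4356), np.float64(0.2369)]
th 0.18601773863692217 t [0.5681283  0.01402518]
ball [0.59892712 0.1470156  0.20529963] [[237.77343704 180.76786189]] [[320.11006915 172.78571274]]
top axis [[348.79327861 190.44201344]] pivot [[230.64199693 226.28907235]] corners [[204.0, 167.0], [352.0, 138.0], [369.0, 218.0], [220.0, 248.0]]
scene axis [[222.07316301 266.56565861]] pivot [[286.10579257 184.4667558 ]] corners [[361.0, 219.0], [282.0, 360.0], [177.0, 310.0], [277.0, 192.0]]
triball [0.60033365 0.14779773 0.20191198]
knob [ 0.57706378 -0.10174489  0.142     ] [ -12.62998061 -115.42544935] q 1.7346552962548896 45.179727213914546
```

View pics/c1.png

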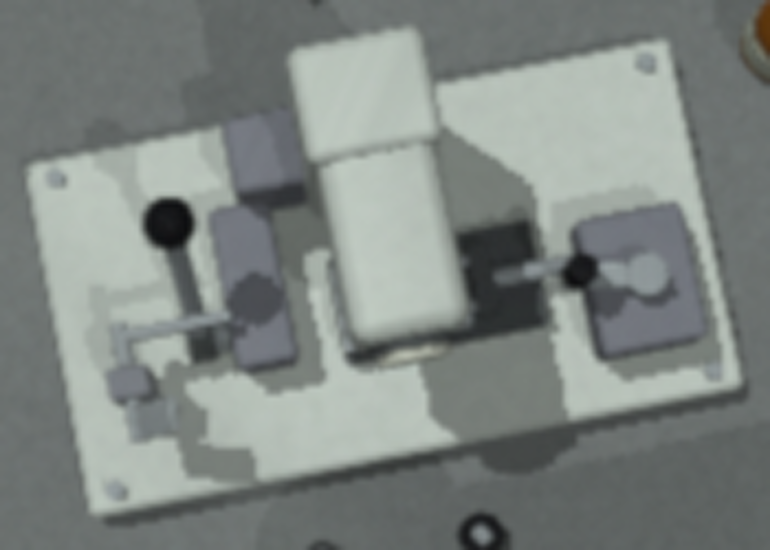

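View pics/c2.png

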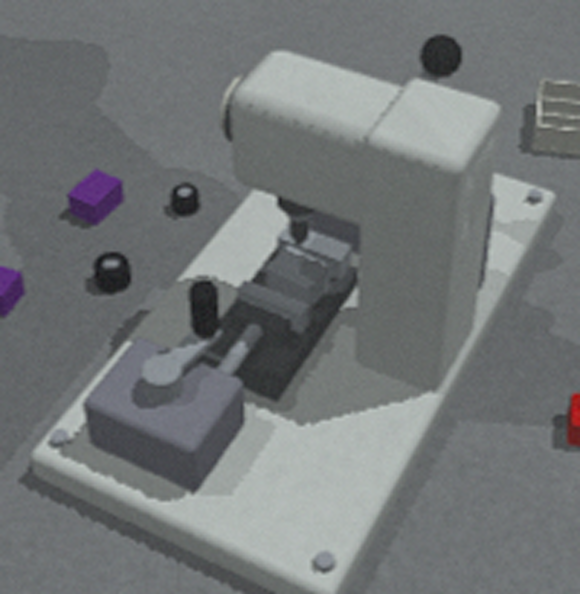

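The fit agrees with the description. The sides come out at 435 x 237 mm against 440 x 240, the knob radius is 45.2 mm against 45, and the ball is within 3 mm. In the crops the knob is at (580,270), which is top (332,191), so q is about 1.73. The ball is at (170,222), the catch tab near (150,420), and the specimen sits between the jaws in the scene crop at (300,260). The knob choice is confirmed. Next I'll crank it.

```bash
cat >> h.py <<'E'
th,tx,ty=np.load("T.npy"); c,s=np.cos(th),np.sin(th)
def T(x,y,z): return np.array([c*x-s*y+tx*1e3,s*x+c*y+ty*1e3,z])/1e3
def Ti(p): d=(np.array(p[:2])-[tx,ty])*1e3; return np.array([c*d[0]+s*d[1],-s*d[0]+c*d[1],p[2]*1e3])
def down(yaw):  # tool y at angle yaw in tester frame
    a=yaw+th; y=np.array([np.cos(a),np.sin(a),0]); z=np.array([0,0,-1.]); return np.c_[np.cross(y,z),y,z]
def knob(q,z=126): return T(-20+45*np.cos(np.pi-q),-160+45*np.sin(np.pi-q),z)
def st(msg=""):
    S=robot.get_state(); print(msg,round(S["time"],1),Ti(S["ee_pos"]).round(1),"F",np.round(S["force"],1),"op",round(S["opening"],4),"g",round(S["grasp_force"],1)); return S
E
cat > crank.py <<'E'
from h import *
q0=1.735; q=robot.get_state()["qpos"]
best=None
for yaw in(0,np.pi):
    js=[robot.ik(p,down(yaw)) for p in (knob(q0,260),knob(q0),knob(3),knob(5),knob(6.8))]
    print(yaw,[None if j is None else np.round(j,2).tolist() for j in js])
    if all(j is not None for j in js):
        d=abs(np.array(js[0])-q).max()
        if best is None or d<best[0]: best=(d,yaw)
R=down(best[1]); print(best)
p=robot.get_state()["ee_pos"]; robot.move_linear([p[0],p[1],.3],velocity=.2)
robot.move_ptp(knob(q0,260),R); st("above")
print(robot.move_linear(knob(q0),velocity=.12,threshold=15)); st("down")
robot.gripper_to(.012); S=st("grip")
e=(Ti(S["ee_pos"])-Ti(knob(q0)))
for k,a in enumerate(np.linspace(q0,6.0,24)[1:]):
    robot.move_linear(knob(a),velocity=.06)
    if k%6==5: st(f"{a:.2f}")
for a in np.linspace(6,6.8,6)[1:]:
    robot.move_linear(knob(a),velocity=.06); st(f"{a:.2f}")
E
python3 crank.py
```

```text
0 [[0.56, 0.37, -0.57, 1.66, 0.21, 1.18, 0.13], [0.56, 0.52, -0.58, 1.78, 0.35, 0.94, 0.03], [0.54, 0.59, -0.53, 1.66, 0.35, 0.98, 0.08], [0.62, 0.53, -0.46, 1.74, 0.28, 0.94, 0.23], [0.62, 0.46, -0.54, 1.87, 0.3, 0.89, 0.12]]
3.141592653589793 [[-0.66, 0.51, 1.09, 1.7, -0.48, 1.23, -2.41], [0.09, 0.46, 0.04, 1.8, -0.02, 0.88, -2.82], [0.1, 0.54, 0.09, 1.67, -0.06, 0.93, -2.75], [0.18, 0.49, 0.12, 1.76, -0.07, 0.9, -2.63], [0.15, 0.4, 0.05, 1.89, -0.02, 0.85, -2.75]]
(np.float64(0.5556971241498261), 0)
above 2.7 [ -13.  -116.9  259.9] F [ 0.1  0.2 -0.1] op 0.0942 g 0.0
False
down 3.9 [ -12.3 -115.7  126.7] F [-0.2 -1.   0.1] op 0.0942 g 0.0
grip 5.1 [ -12.4 -115.5  126.1] F [ 1.7  1.5 -1.3] op 0.0197 g 30.0
2.85 6.8 [  25.  -146.5  126.5] F [14.8  5.4 -5.8] op 0.0194 g 30.0
3.96 8.6 [  10.6 -195.2  126.2] F [ 6.  -6.6 -1.6] op 0.0193 g 30.0
5.07 10.3 [ -36.1 -201.3  125.9] F [-2.2  4.4  1.6] op 0.0193 g 30.0
6.16 12.0 [ -62.4 -164.4  126.1] F [ 17.3   6.7 -14.2] op 0.0193 g 30.0
6.32 12.3 [ -62.5 -157.7  126.1] F [ 19.8   4.1 -16.4] op 0.0198 g 30.0
6.48 12.6 [ -61.7 -151.1  126.1] F [ 20.7   1.4 -17. ] op 0.0196 g 30.0
6.64 12.8 [ -59.9 -144.8  126.1] F [ 19.8  -1.9 -17. ] op 0.019 g 30.0
6.80 13.1 [ -57.2 -138.8  126.1] F [ 17.9  -5.1 -16. ] op 0.0194 g 30.0
```

The crank should be at about 6.78 by the TCP position. I'll release it, rise, and check the picture.

```bash
python3 - <<'E'
from h import *
robot.gripper_to(.06); st()
S=robot.get_state(); p=S["ee_pos"]; robot.move_linear([p[0],p[1],.30],velocity=.2)
robot.move_ptp(T(-58,118,300),down(0)); st("over catch")
robot.gripper_to(0); st()
a=robot.grab_frame("scene")[:,:,::-1]; b=robot.grab_frame("top")[:,:,::-1]
A=cv2.resize(a[200:330,180:310],None,fx=4,fy=4,interpolation=2); B=cv2.resize(b[150:280,300:370],None,fx=4,fy=4,interpolation=2)
cv2.imwrite("pics/c3.png",np.hstack([A,B]))
m=(b.max(2)<45).astype(np.uint8); n,l,stt,ce=cv2.connectedComponentsWithStats(m)
for i in range(1,n):
    x,y=ce[i]
    if 325<x<365 and 165<y<220 and stt[i,4]>8:
        k=Ti(onplane("top",(x,y),.142)[0]); print(ce[i],stt[i,4],k,"q",(np.pi-np.arctan2(k[1]+160,k[0]+20))%(2*np.pi),np.hypot(k[0]+20,k[1]+160))
E
```

```text
13.9 [ -59.1 -137.8  126. ] F [ 0.5 -0.2  1. ] op 0.0598 g 0.0
over catch 15.9 [-57.8 116.6 299.6] F [ 0.3 -0.5  0. ] op 0.0602 g 0.0
 16.9 [-58. 118. 300.] F [ 0.7  0.8 -1. ] op 0.0007 g 0.0
[343.80555556 206.58333333] 36 [ -59.94134453 -137.73285711  142.        ] q 0.5085801341802276 45.728947673525404
```

View pics/c3.png

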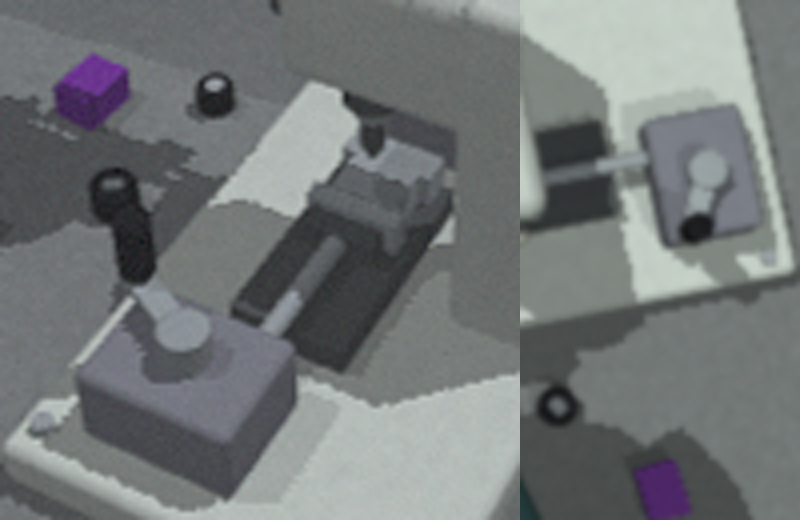

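The knob is at crop (135,245) on the left and (695,228) on the right, so q is about 6.79. The jaw is closed on the specimen at (395,165). Now the catch.

```bash
python3 - <<'E'
from h import *
print(robot.move_linear(T(-56,118,143),velocity=.15,threshold=12)); st("down")
print(robot.move_linear(T(-56,150,143),velocity=.06,threshold=20)); st()
print(robot.move_linear(T(-56,186,143),velocity=.06,threshold=20)); st("pushed")
a=robot.grab_frame("scene")[:,:,::-1]
p=robot.get_state()["ee_pos"]
robot.move_linear(T(-56,165,143),velocity=.1); robot.move_linear(T(-56,165,310),velocity=.2)
robot.move_ptp(T(-30,120,310),down(np.pi/2)) if robot.ik(T(-30,120,310),down(np.pi/2)) is not None else print("no ik")
st("up"); S=robot.get_state(); print(S["qpos"])
for yaw in(np.pi/2,-np.pi/2):print([np.round(j,2).tolist() if j is not None else None for j in[robot.ik(T(x,125,z),down(yaw)) for x,z in((57,300),(57,205),(-72,199))]])
b=robot.grab_frame("top")[:,:,::-1];a2=robot.grab_frame("scene")[:,:,::-1]
f=lambda i,y,x:cv2.resize(i[y:y+110,x:x+130],None,fx=3,fy=3,interpolation=2)
cv2.imwrite("pics/c4.png",np.hstack([f(a,130,240),f(a2,130,240)]))
E
```

```text
False
down 18.2 [-55.6 118.1 143.7] F [1.  0.  0.4] op 0.0004 g 0.0
False
 18.9 [-56.1 150.2 142.9] F [ 0.3 -0.3 -0.1] op 0.0003 g 0.0
True
pushed 19.4 [-56.  179.9 143. ] F [-1.  -8.2 12. ] op 0.0005 g 7.9
up 22.2 [-30.1 120.2 309.8] F [-0.  -0.6 -0.1] op 0.0003 g 0.0
[ 0.52655366  0.30686105 -1.00324563  1.71294634  0.26963486  1.27087085
  1.21947217]
[[0.38, 0.5, -0.95, 1.51, 0.41, 1.34, 1.15], [0.35, 0.58, -0.91, 1.63, 0.49, 1.17, 1.09], [0.51, 0.34, -0.98, 1.94, 0.33, 1.03, 1.14]]
[[-0.05, 0.37, -0.32, 1.53, 0.12, 1.27, -1.77], [-1.02, 0.66, 1.08, 1.67, -0.63, 1.19, -1.17], [-1.22, 0.36, 1.09, 1.99, -0.38, 1.01, -1.33]]
```

View pics/c4.png

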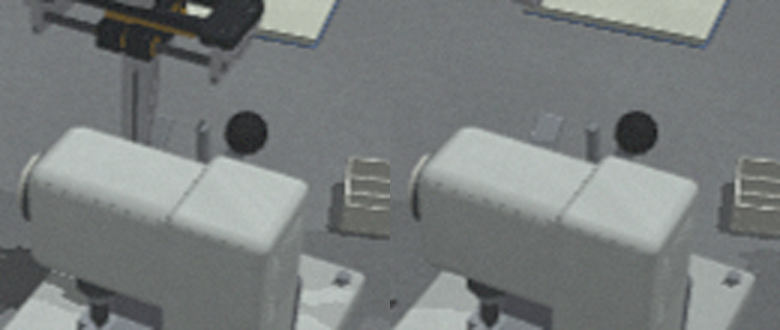

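The catch stopped at y = 179.9 (predicted 179.6), and the bar now stands upright at (592,140), so it is fully flipped. Now the lever.

```bash
python3 - <<'E'
from h import *
B=lambda q,dx=0:T(dx+160*np.sin(.35-q),125,55+160*np.cos(.35-q)-1)
R=down(np.pi/2)
robot.gripper_to(.056)
robot.move_ptp(T(55,125,300),R)
print(robot.move_linear(B(0),velocity=.12,threshold=12)); st("down")
robot.gripper_to(.02); S=st("grip")
for a in np.linspace(0,.8,11)[1:]:
    robot.move_linear(B(a),velocity=.06)
    st(f"{a:.2f}")
robot.move_linear(B(.83),velocity=.04,threshold=25); robot.pause(.5); st("end")
for n,(y,x) in(("scene",(150,180)),("top",(130,200))):
    i=robot.grab_frame(n)[:,:,::-1]; cv2.imwrite(f"pics/e_{n}.png",cv2.resize(i[y:y+140,x:x+180],None,fx=4,fy=4,interpolation=2))
E
```

```text
False
down 24.7 [ 55.2 125.1 205.1] F [ 0.5 -0.1  1.1] op 0.0563 g 0.0
grip 25.2 [ 55.  124.6 204.5] F [ 0.7 -3.1  2.8] op 0.0306 g 30.0
0.08 25.6 [ 42.8 124.7 208.4] F [ 3.7 -4.   1.1] op 0.0305 g 30.0
0.16 25.9 [ 30.3 124.7 211. ] F [ 3.2 -2.9  0.6] op 0.0307 g 30.0
0.24 26.3 [ 17.6 124.7 212.9] F [ 2.4 -4.6 -1.3] op 0.0302 g 30.0
0.32 26.6 [  4.8 124.7 213.8] F [ 2.8 -4.9 -1. ] op 0.0307 g 30.0
0.40 27.0 [ -7.9 124.7 213.7] F [ 4.2 -4.5 -0.8] op 0.0305 g 30.0
0.48 27.4 [-20.6 124.7 212.6] F [ 2.5 -4.3 -0.2] op 0.0299 g 29.9
0.56 27.8 [-33.  124.8 210.7] F [ 2.9 -5.5  5. ] op 0.0275 g 28.5
0.64 28.1 [-45.8 125.5 207.3] F [-0.4 -0.5 -0.2] op 0.0202 g 0.0
0.72 28.5 [-58.1 125.  203.1] F [ 0.9 -0.  -0.8] op 0.0199 g 0.0
0.80 28.9 [-69.8 124.9 198. ] F [ 0.3 -0.1  0.6] op 0.0199 g 0.0
end 29.6 [-73.9 125.  195.9] F [ 0.6 -0.2 -0.4] op 0.02 g 0.0
```

View pics/e_scene.png

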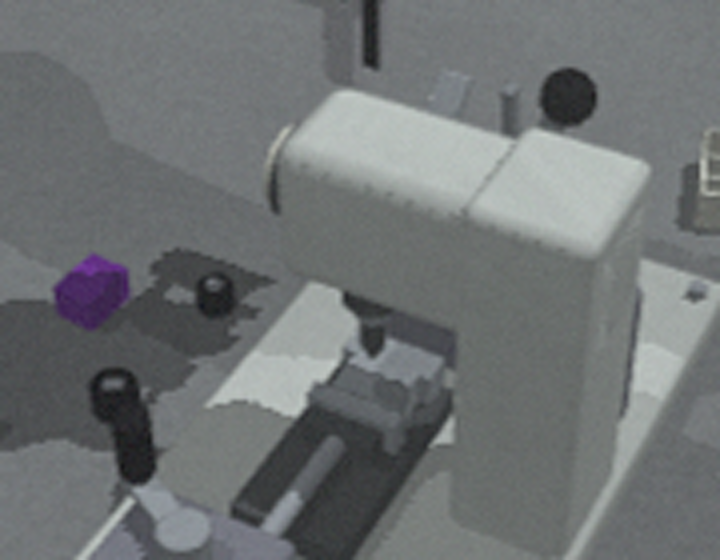

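The ball slipped out of the pads once the indenter load came on. The lever sprang back, and the ball is at rest at (568,97); the catch and clamp are still fine. Instead I'll push it from behind with closed fingers, which can't slip.

```bash
python3 - <<'E'
from h import *
R=down(np.pi/2)
print([robot.ik(T(x,125,z),R) is not None for x,z in((95,310),(95,206),(-52,200))])
robot.move_linear(T(-74,125,310),velocity=.2); robot.gripper_to(0)
robot.move_linear(T(95,125,310),velocity=.2)
print(robot.move_linear(T(95,125,206),velocity=.12,threshold=10)); st("behind")
for x in(80,60,40,20,0,-15,-25,-33,-39):
    z=40+np.sqrt(max(160**2-(x-24)**2,0))+12
    print(robot.move_linear(T(x,125,z),velocity=.06,threshold=25),end=" "); st()
for x in range(-41,-56,-2):
    robot.move_linear(T(x,125,196),velocity=.04,threshold=25); S=st(str(x))
    F=np.array(S["force"])@np.array([c,s,0])
    print("push",F.round(1))
    if F>14: break
robot.pause(.4); st("end")
i=robot.grab_frame("scene")[:,:,::-1]; j=robot.grab_frame("top")[:,:,::-1]
cv2.imwrite("pics/f.png",np.hstack([cv2.resize(i[150:290,220:320],None,fx=4,fy=4,interpolation=2),cv2.resize(j[140:280,200:300],None,fx=4,fy=4,interpolation=2)]))
E
```

```text
[True, True, True]
False
behind 32.9 [ 95.3 125.2 206.8] F [ 0.9 -0.3  1.2] op 0.0003 g 0.0
False  33.3 [ 80.1 124.8 202.3] F [ 1.4  0.4 -0.4] op 0.0004 g 0.6
False  33.8 [ 59.9 125.  208.2] F [3.  1.1 0.6] op 0.0006 g 0.9
False  34.3 [ 39.8 124.9 211.3] F [ 1.1  1.3 -0.1] op 0.0008 g 0.8
False  34.8 [ 19.8 124.9 212. ] F [ 2.4  1.3 -0.2] op 0.0002 g 0.9
False  35.3 [-2.000e-01  1.249e+02  2.102e+02] F [ 2.8  0.3 -0.1] op 0.0001 g 1.0
False  35.7 [-15.1 125.  207.3] F [ 3.5  2.9 -0.8] op 0.0002 g 1.8
False  36.0 [-24.8 125.  204.4] F [ 4.   1.9 -0.8] op 0.0007 g 2.1
False  36.3 [-32.7 125.  201.7] F [5.4 2.  0.3] op 0.0002 g 2.4
False  36.6 [-38.5 125.  199.3] F [5.4 1.9 1.3] op 0.0002 g 2.8
-41 36.8 [-40.4 125.  196.3] F [6.  1.6 2.9] op 0.0003 g 3.2
push 6.2
-43 37.1 [-41.5 124.9 196.6] F [11.7  2.3 -1.4] op 0.0005 g 5.3
push 11.9
-45 37.3 [-42.6 124.8 196.9] F [18.4  3.  -3.9] op 0.0005 g 8.7
push 18.6
end 37.7 [-42.6 124.8 196.9] F [18.4  3.7 -2.7] op 0.0005 g 8.7
```

View pics/f.png

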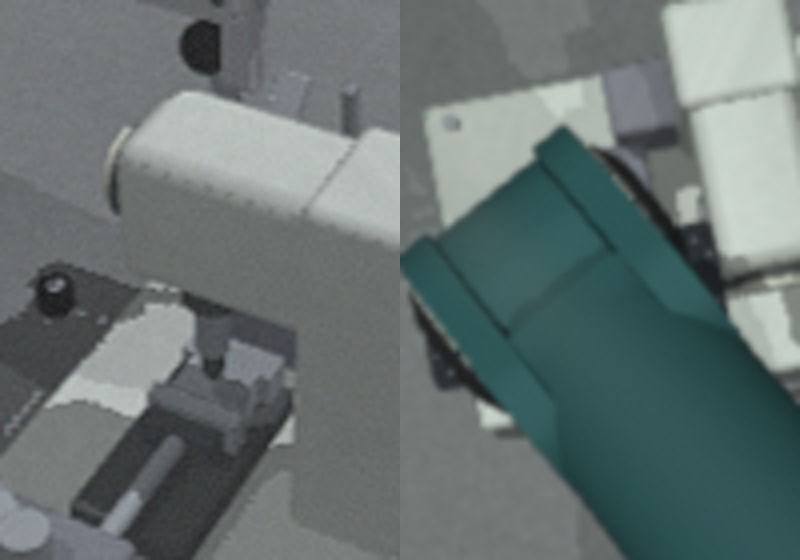

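The ball at (200,48) is held forward by the fingers. Force rises steeply to 18 N, so the lever is on its stop. The catch bar at (350,100) is still up, the indenter at (212,360) is down on the specimen, and the jaw is closed. I'm handing it in.

```bash
python3 -c "
from rig import robot
print(robot.sign_off())"
```

```text
the job is handed in; nothing more can be done
None
```

I handed the job in with the specimen clamped (crank about 6.8 rad), the catch flipped over, and the arm still pushing the lever against its stop with about 18 N. My first pull slipped off the ball and the lever sprang back, so I pushed it from behind instead. No verdict came back, and I did not re-measure the bystanders.

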